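# Set the bench magnifier at the tape mark and close its cam lever

### The arm

A 6-joint arm with a two-finger parallel gripper is mounted at the origin on the work surface. World frame = base frame: x ahead of the robot, y to its left, z up, the work surface at z = 0. Lengths are in m, angles in rad, forces in N, time in s.
With the tool pointing down it reaches from about 0.325 to 0.775 m from the base axis. Payload 5.5 kg.
Tool frame: the origin (TCP) lies at the very end of the fingers, on their centre line; the grasp point (between the pads) lies 19 mm behind it; y points along the fingers, z is the direction in which the jaws open and shut, and the axes are right-handed (so a half turn about y gives the same grasp; the last joint's range is limited). The gripper opens to 85 mm and grips with 20 to 120 N. Pads are 22 mm wide; open, the fingers measure 114 mm over their backs; the gripper's body (76 mm by 85 mm) begins 54 mm behind the grasp point. The pads swing forward as they close: fully open they stand 13 mm farther back than shut.
Start: joints at [-1.241, 0.091, 1.231, -0, 1.82, -0.057], TCP at [0.226, -0.556, 0.231] pointing down, gripper open.
Joint ranges: [-2.87, 2.87], [-0.86, 2.18], [0.17, 2.46], [-1.51, 4.65], [0.06, 2.69], [-2.65, 2.65]. Speed limits (rad/s): [2.57, 2.57, 3.01, 3.14, 3.14, 3.14].

### API

Orientations are given as a unit quaternion [w, x, y, z].
In Python, from cell import env gives the robot as it stands.
- The arm moves only by the shell command python3 -m pendant 'ROWS' [FORCE]. ROWS is JSON, a list of rows, each an object of numbers: "tx", "ty", "tz": the shift along the tool's x, y, z in m; "ax", "ay", "az": the turn, a rotation vector about the tool's x, y, z in degrees; "jaw": the opening, from -1 (shut) to 1 (fully open), so that 0 is half open. In form: [{"tx": .., "ty": .., "tz": .., "ax": .., "ay": .., "az": .., "jaw": ..}, ...]. A call has exactly 5 rows; each row is the pose to reach, as a shift and turn from the pose measured when the call began, along the tool's axes at that moment; what a row does not reach only later rows make up. A row lasts 1/12 s, in which the tool goes at most 41.7 mm and 7.16 degrees, less where a joint would pass 70% of its speed; a pose out of reach is approached as far as the arm can. A call with a gripper value outside its range is refused whole. The fingers move at their own pace and stop on an object; FORCE is the grip in N (left out, the last holds). Time passes only in rows, so rows that repeat a pose let the fingers close, or fill a call up. It gives the time, the measured TCP pose, the force and the opening at its end, in the units of the state.
- env.get_obs(): the state, without advancing time (a new reading comes with each control period).
- env.get_image(name): name is "side" or "top"; returns a dict with "image" (400x640x3 uint8, red, green, blue), "camera_matrix" (3x3 intrinsics, pixels), "xyz" and "orientation" of the camera in the world. Camera axes: x right, y down, z forward; pixel columns grow to the right and rows downward; lengths in m; the calibration is good to about 2 mm. A picture is of the moment at which its call begins. There is no depth.
- env.job_done(): hands the job in, once; it reports no verdict.
The state is a dict: "t": time; "joint_positions": joint angles; "qvel": joint speeds; "joint_torque": joint torques, N m; "eef_pos": TCP position; "ee_rot": TCP orientation; "force": force on the tool from outside, world axes, zero at the start; "ft_torque": the same for the moment, N m; "opening": finger opening in m.
Only numpy, scipy, OpenCV 4.12 (cv2) and the standard library are available. Lean on these libraries where they do the work, as an engineer would, in place of code of your own. Each camera call takes 0.05 s, during which the arm holds its last target. There are 200 camera calls.

### The job

Set the bench magnifier for work on the bottle: take the carriage's grip bar and its half-open cam lever together between the fingers, slide the carriage up the post until the top of its sleeve is level with the lower edge of the tape band, and only then, still holding it at the mark, squeeze the cam lever fully shut towards the grip bar. Finish while still holding grip bar and shut lever with the sleeve at the tape; never let the carriage drop, and leave the bottle, hull, tweezers and probe undisturbed.

Things in the scene. Friction and masses are not known exactly. Their poses are not given: they have to be found in the camera images.
- mag_stand: Bench magnifier stand: grey cast foot 120 x 110 x 18 mm (fixed to the desk) with a boss and an upright steel post of 16 mm diameter, top 245 mm above the desk. Origin: on the post's axis at desk height; z up; its -x axis is the side where grip bar and lever stick out (towards the robot, turned by the stand's yaw); on the +x side the lens arm reaches 190 mm out over the bottle.
- carriage (a joint): Height of the brass carriage on the post in m: 0 = resting on the foot's boss (where it starts), grows upward to a stop at 0.115. It is a sleeve 80 mm long, 29 mm across, carrying lens, grip bar and cam lever (0.27 to 0.46 kg in all). With the lever open it slides with 0.8 N of friction and drops when let go; with the lever shut the cam grips the post and holds it.
- sleeve_top (a point): Centre of the sleeve's top rim, on the post's axis, 50 mm above the middle height of grip bar and lever. z up. It is this rim that goes level with the tape's lower edge.
- tape_edge (a point): Centre of the lower edge of a 12 mm high band of paper tape wound round the post, above the sleeve: the length mark. It differs in height from case to case, 50 to 95 mm above the sleeve's top at the start. The tape is paper thin, so it does not stop the sleeve.
- grip_mid (a point): Point at the centre of the grip bar's section, half-way up, 85 mm out from the post's axis: where to take it. The bar (carriage_c0 in the rules) is straight brass, fixed on the carriage, 9 mm thick (y), 20 mm high, and reaches from the sleeve out to 115 mm from the post's axis. Its outer face lies 4.5 mm to the -y side. Axes parallel to the stand's. 72 mm above the desk at the start.
- lever_mid (a point): Centre of the cam lever's section, 59 mm from its pivot, on the grip bar's +y side at the same height. The lever is a straight steel bar 9 mm thick, 16 mm high. At the start bar and lever measure 45 to 51 mm over their outer faces here, more towards the free ends; shut it lies parallel to the bar with 8.5 mm of air between, 26.5 mm over both. Axes turn with the lever; -x points to its free end.
- lever: The same lever, 86 mm long; origin at its upright pivot pin, 26 mm out (-x) and 10 mm to +y of the post's axis, at mid-height. It starts 0.32 to 0.42 rad open and stays where it is left; about 15 N across it at lever_mid swings it, so a light pinch on bar and lever carries the carriage and a harder one closes it. The cam bites on the post from about 0.14 rad down.

How it is judged:
On the way, in this order (a step that is already met when the one before it is completed fails the run):
1. the carriage is held at the tape mark with the lever still open (by more than about 0.1 rad) (z of sleeve_top in the frame of tape_edge between -0.005 and 0.005 m and y of lever_mid in the frame of grip_mid above 0.024 m and contact force between the fingers and carriage_c0 above 0.5 N), for 0.2 s.
2. the lever is shut at the mark with grip bar and lever held (z of sleeve_top in the frame of tape_edge between -0.005 and 0.005 m and angle between the x axis of lever and the x axis of grip_mid, either way round below 0.06 rad and contact force between the fingers and carriage_c0 above 2 N and contact force between the fingers and lever above 2 N), for 0.2 s.
At the end, for the whole second after the job is handed in: The sleeve's top rim is within 5 mm of the tape's lower edge and still, the lever is shut to within 0.06 rad of parallel to the grip bar, and the fingers still press on both grip bar and lever with more than 2 N (all of step 2 and velocity of joint carriage between -0.01 and 0.01 m/s); the arm keeps its last pose, push and grip.
It fails at once if the carriage was let drop (fell faster than 0.3 m/s) (velocity of joint carriage below -0.3 m/s).
It fails at once if the bottle was disturbed (more than 10 mm) (distance of bottle from where it was at the start of the episode above 0.01 m).
It fails at once if the hull was disturbed (more than 10 mm) (distance of hull from where it was at the start of the episode above 0.01 m).
It fails at once if the tweezers were disturbed (more than 10 mm) (distance of tweezers from where it was at the start of the episode above 0.01 m).
It fails at once if the probe was disturbed (more than 10 mm) (distance of probe from where it was at the start of the episode above 0.01 m).
It also fails if it takes over 48 s, if anything falls off the work surface, if the arm or the gripper's body presses on something with over 40 N, if the wrist force passes 120 N, or if a joint passes its speed limit or range.

## Working session

There is one attempt and no reset: what is moved stays moved. The work goes in short steps, Python scripts to look and compute and a shell command to move; the robot and the scene stay as the last step left them, time stands still between calls to the robot, and variables do not carry over. Pictures are saved under pics/ and viewed, about 8 in all and at most 12, crops included, and the job is handed in when it is done.

```bash
ls; mkdir -p pics
python3 - <<'E'
from cell import env
import cv2,numpy as np
np.set_printoptions(precision=4,suppress=True)
for n in("side","top"):
    d=env.get_image(n);cv2.imwrite(f"pics/{n}0.png",d["image"][:,:,::-1]);np.savez(f"{n}0.npz",**d)
    print(n,d["camera_matrix"],d["xyz"],d["orientation"])
o=env.get_obs();print({k:np.round(v,4) for k,v in o.items()})
E
```

```text
pics
side [[449.5688   0.     322.905 ]
 [  0.     449.5688 201.4439]
 [  0.       0.       1.    ]] [ 0.2993 -0.3015  0.6121] [-0.3495  0.8717 -0.3219  0.12  ]
top [[488.5684   0.     324.431 ]
 [  0.     488.5684 208.8584]
 [  0.       0.       1.    ]] [0.3962 0.0313 0.8551] [-0.0851  0.7554 -0.6454  0.075 ]
{'t': np.float64(0.1), 'joint_positions': array([-1.2407,  0.0918,  1.2318, -0.    ,  1.8198, -0.0567]), 'qvel': array([-0.0002, -0.0024, -0.0032, -0.0011,  0.0011,  0.0017]), 'joint_torque': array([  0.0043, -46.0215, -41.9218,   0.0002,   0.0105,  -0.    ]), 'eef_pos': array([ 0.2262, -0.5554,  0.2302]), 'ee_rot': array([ 0.1358, -0.136 ,  0.6945, -0.6933]), 'force': array([-0.2381,  0.6574,  0.0139]), 'ft_torque': array([0.0046, 0.0499, 0.0379]), 'opening': np.float64(0.0855)}
```

View pics/side0.png

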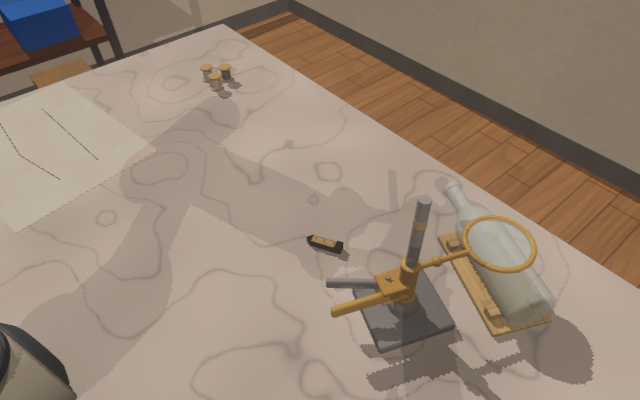

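View pics/top0.png

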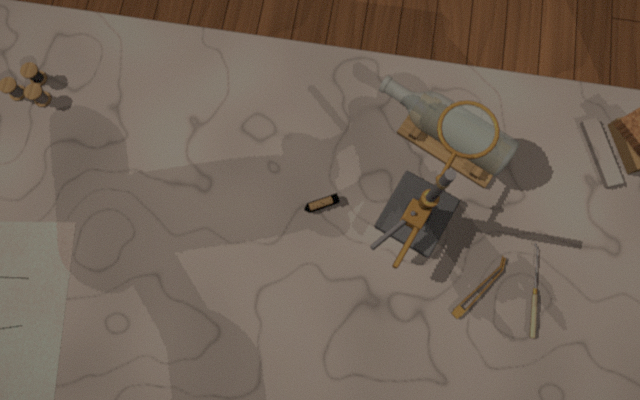

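The side view shows the stand with its post top at about (424,200), the tape near (419,225) and the bar end near (335,312). In the top view the bar end is at about (399,265) and the lever end at (374,247). The hull is to the left at (322,203), with the tweezers and probe to the right. I'll enlarge both.

Run:
```python
import cv2
a=cv2.imread("pics/side0.png")[190:350,320:480];b=cv2.imread("pics/top0.png")[160:280,360:480]
cv2.imwrite("pics/s1.png",cv2.resize(a,(600,600)[:2],interpolation=cv2.INTER_CUBIC)) # 3.75x
cv2.imwrite("pics/t1.png",cv2.resize(b,(600,600),interpolation=cv2.INTER_CUBIC)) # 5x
```

```text
(no output)
```

View pics/s1.png

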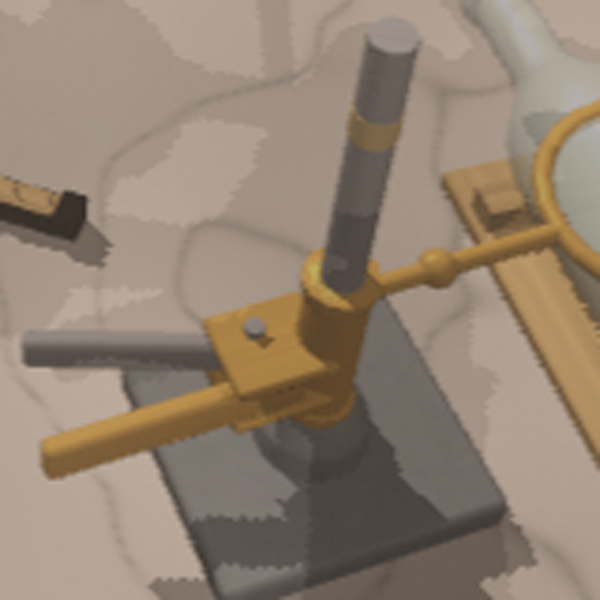

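View pics/t1.png

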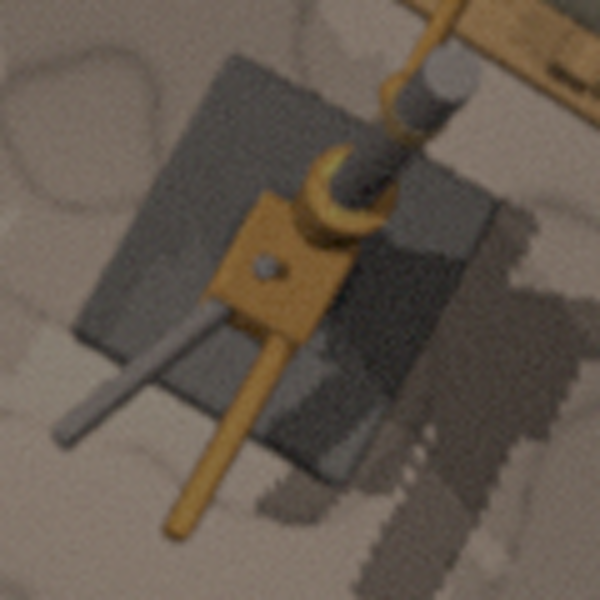

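Side crop: post top centre at (391,35), tape lower edge from (348,140) to (396,150), and sleeve rim centre near (343,280). Top crop: post top (452,75), sleeve rim centre (349,192), bar end (177,530), lever end (66,437), and foot corners at (237,55), (503,203), (78,330) and (345,483).

```bash
cat > h.py <<'E'
import numpy as np
from scipy.spatial.transform import Rotation as R
np.set_printoptions(precision=4,suppress=True)
cam={n:np.load(f"{n}0.npz") for n in("side","top")}
def rot(q): return R.from_quat(np.roll(q,-1))
def proj(n,p):
    d=cam[n];c=rot(d["orientation"]).inv().apply(np.asarray(p)-d["xyz"])
    return (c@d["camera_matrix"].T)[...,:2]/c[...,2:3]
E
cat > fit.py <<'E'
from h import *
from scipy.optimize import least_squares
S=lambda u,v:np.array([320+(u+.5)/3.75-.5,190+(v+.5)/3.75-.5]); T=lambda u,v:np.array([360+(u+.5)/5-.5,160+(v+.5)/5-.5])
def pts(q):
    x,y,a,l,zt,fx=q
    W=lambda p:np.array([x,y,0])+R.from_euler('z',a).apply(p)
    le=np.array([-.026,.010,.072+.008])+R.from_euler('z',-l).apply([-.086,0,0])
    # lens side +x, lever on +y
    L=[("side",[0,0,.245],S(391,35)),("top",[0,0,.245],T(452,75)),("side",[0,0,zt],S(372,145)),("side",[0,0,.122],S(343,282)),("top",[0,0,.122],T(349,192)),
     ("top",[-.115,0,.082],T(177,530)),("top",le,T(66,437))]
    cs=[(1,1,T(237,55)),(1,-1,T(503,203)),(-1,1,T(78,330)),(-1,-1,T(345,483))]
    for sx,sy,p in cs: L.append(("top",[fx+sx*HX,sy*HY,.018],p))
    return [(n,W(p),m) for n,p,m in L]
for HX,HY in((.06,.055),(.055,.06)):
    f=lambda q:np.concatenate([proj(n,w)-m for n,w,m in pts(q)])
    s=least_squares(f,[.45,-.1,.5,.37,.19,0],loss="soft_l1")
    print(s.x,s.cost);print(f(s.x).reshape(-1,2))
E
python3 fit.py
```

```text
[ 0.607  -0.1051 -0.3691  0.3693  0.1944 -0.0003] 9.244339062156513
[[ 0.6953  0.2287]
 [ 1.2714  0.0847]
 [-0.4874 -0.0948]
 [-0.3382 -1.4226]
 [ 1.5084 -0.0143]
 [-2.8777 -0.477 ]
 [-0.8299  0.6252]
 [-0.6201 -1.1103]
 [ 1.1438 -0.819 ]
 [-1.0491  0.7421]
 [ 1.5943  1.6919]]
[ 0.6073 -0.1048 -0.3274  0.4193  0.1938 -0.0004] 18.186023246513802
[[ 0.7079 -0.0644]
 [ 1.0748 -0.2085]
 [-0.533  -0.1018]
 [-0.3203 -1.7053]
 [ 1.3454 -0.2639]
 [-0.3335  0.7384]
 [-0.786   0.5844]
 [-6.3239  0.2737]
 [ 1.6819  0.9593]
 [-1.8385 -1.4112]
 [ 7.1805 -0.1551]]
```

```bash
sed -i 's/\[-.115,0,.082\]/[-.115,-.0075,.082]/' fit.py
cat >> fit.py <<'E'
    if HX==.06:
        x,y,a,l,zt,fx=s.x
        W=lambda p:np.array([x,y,0])+R.from_euler('z',a).apply(p)
        print("grip",W([-.085,-.0075,.072]),"lever mid",W(np.array([-.026,.01,.072])+R.from_euler('z',-l).apply([-.059,0,0])),"raise",zt-.122)
        print("proj tape",S(0,0),proj("side",W([0,0,zt])))
E
python3 fit.py; python3 -c "
from h import *
print(rot([0.1358,-0.136,0.6945,-0.6933]).as_matrix())"
```

```text
[ 0.6074 -0.1047 -0.3873  0.3376  0.1937 -0.0009] 6.7250070314692
[[ 0.6673 -0.1642]
 [ 0.9798 -0.2847]
 [-0.5891 -0.1099]
 [-0.3523 -1.8016]
 [ 1.266  -0.3287]
 [-0.1366  0.9851]
 [-0.7905  0.6229]
 [-0.1716 -1.2988]
 [ 1.0785 -0.0678]
 [-1.6767 -0.0844]
 [ 0.3916  1.8396]]
grip [ 0.5259 -0.0795  0.072 ] lever mid [ 0.543  -0.0465  0.072 ] raise 0.07165020979349204
proj tape [319.6333 189.6333] [418.2442 228.1901]
[ 0.6075 -0.1046 -0.3825  0.3431  0.1936 -0.0004] 19.62010091432408
[[ 0.6169 -0.2214]
 [ 0.9084 -0.314 ]
 [-0.6459 -0.1175]
 [-0.3937 -1.8569]
 [ 1.2062 -0.3536]
 [ 0.124   1.122 ]
 [-0.8161  0.6388]
 [-4.0845 -0.5944]
 [ 2.3058  3.2333]
 [-2.5897 -3.9906]
 [ 4.6351  0.5204]]
[[-0.9261 -0.0006  0.3772]
 [-0.3772  0.0016 -0.9261]
 [-0.     -1.     -0.0017]]
```

The fit is consistent: grip_mid is at about (0.526,-0.080), stand yaw is -0.387, and the raise is about 72 mm. Next I move above it.

```bash
python3 -m pendant '[{"tx":-0.03,"tz":-0.022,"ay":6,"jaw":1},{"tx":-0.062,"tz":-0.045,"ay":13,"jaw":1},{"tx":-0.094,"tz":-0.068,"ay":20,"jaw":1},{"tx":-0.126,"tz":-0.091,"ay":26,"jaw":1},{"tx":-0.158,"tz":-0.115,"ay":32,"jaw":1}]' 20
cat > rel.py <<'E'
from h import *
from cell import env
import sys
o=env.get_obs();M=rot(o["ee_rot"]).as_matrix();a=-.3873
t=np.array([float(v) for v in sys.argv[1:4]])
Z=np.array([np.sin(a),-np.cos(a),0]);Y=np.array([0,0,-1.]);G=np.c_[np.cross(Y,Z),Y,Z]
print(o["t"],o["eef_pos"],"shift",M.T@(t-o["eef_pos"]),"rot",np.degrees(R.from_matrix(M.T@G).as_rotvec()),"F",o["force"],"op",o["opening"],o["joint_positions"])
E
sed -i 's/np.sin(a),-np.cos(a)/np.sin(a),-np.cos(a)/' rel.py; python3 rel.py .5331 -.0619 .18
```

```text
0.1 [ 0.2262 -0.5554  0.2302] shift [-0.4704  0.0509 -0.3412] rot [ 0.0977 44.3541  0.0357] F [-0.2381  0.6574  0.0139] op 0.08549743860774489 [-1.2407  0.0918  1.2318 -0.      1.8198 -0.0567]schema error: expected keys tx, ty, tz, ax, ay, az, jaw
```

```bash
python3 -m pendant '[{"tx":-0.03,"ty":0,"tz":-0.022,"ax":0,"ay":6,"az":0,"jaw":1},{"tx":-0.062,"ty":0,"tz":-0.045,"ax":0,"ay":13,"az":0,"jaw":1},{"tx":-0.094,"ty":0,"tz":-0.068,"ax":0,"ay":20,"az":0,"jaw":1},{"tx":-0.126,"ty":0,"tz":-0.091,"ax":0,"ay":26,"az":0,"jaw":1},{"tx":-0.158,"ty":0,"tz":-0.115,"ax":0,"ay":32,"az":0,"jaw":1}]' 20
python3 rel.py .5331 -.0619 .18
```

```text
t: 0.52
eef_pos: [0.3296, -0.3877, 0.2298]
ee_rot: [-0.063, 0.062, 0.705, -0.703]
force: [1.0, -0.2, 0.1]
opening: 0.0853
0.5167 [ 0.3296 -0.3877  0.2298] shift [-0.1428  0.0504 -0.3565] rot [ 0.1201 12.012   0.0951] F [ 1.0471 -0.1595  0.0546] op 0.08525859107755099 [-0.9335 -0.1521  1.4716  0.0007  1.8247  0.8151]
```

```bash
python3 -m pendant '[{"tx":-0.014,"ty":0,"tz":-0.035,"ax":0,"ay":3,"az":0,"jaw":1},{"tx":-0.028,"ty":0,"tz":-0.07,"ax":0,"ay":6,"az":0,"jaw":1},{"tx":-0.042,"ty":0,"tz":-0.105,"ax":0,"ay":9,"az":0,"jaw":1},{"tx":-0.056,"ty":0,"tz":-0.14,"ax":0,"ay":12,"az":0,"jaw":1},{"tx":-0.07,"ty":0,"tz":-0.175,"ax":0,"ay":12,"az":0,"jaw":1}]' 20
python3 rel.py .5331 -.0619 .18
```

```text
t: 0.93
eef_pos: [0.4299, -0.226, 0.2298]
ee_rot: [-0.138, 0.136, 0.695, -0.693]
force: [0.8, -0.6, -0.1]
opening: 0.085
0.9333 [ 0.4299 -0.226   0.2298] shift [-0.0332  0.0501 -0.1909] rot [ 0.1111 -0.1532  0.1283] F [ 0.8404 -0.5679 -0.116 ] op 0.08496599222215558 [-0.5551 -0.2147  1.5268  0.0016  1.8321  1.406 ]
```

```bash
python3 -m pendant '[{"tx":-0.007,"ty":0,"tz":-0.038,"ax":0,"ay":0,"az":0,"jaw":1},{"tx":-0.014,"ty":0.01,"tz":-0.076,"ax":0,"ay":0,"az":0,"jaw":1},{"tx":-0.021,"ty":0.025,"tz":-0.114,"ax":0,"ay":0,"az":0,"jaw":1},{"tx":-0.028,"ty":0.04,"tz":-0.152,"ax":0,"ay":0,"az":0,"jaw":1},{"tx":-0.033,"ty":0.05,"tz":-0.191,"ax":0,"ay":0,"az":0,"jaw":1}]' 20
python3 -m pendant '[{"tx":-0.001,"ty":0.005,"tz":-0.014,"ax":0,"ay":0,"az":0,"jaw":1},{"tx":-0.001,"ty":0.02,"tz":-0.014,"ax":0,"ay":0,"az":0,"jaw":1},{"tx":-0.001,"ty":0.035,"tz":-0.014,"ax":0,"ay":0,"az":0,"jaw":1},{"tx":-0.001,"ty":0.05,"tz":-0.014,"ax":0,"ay":0,"az":0,"jaw":1},{"tx":-0.001,"ty":0.06,"tz":-0.014,"ax":0,"ay":0,"az":0,"jaw":1}]' 20
python3 rel.py .5331 -.0619 .053
python3 - <<'E'
from cell import env
import cv2,numpy as np
a=env.get_image("side")["image"][170:370,300:500,::-1];b=env.get_image("top")["image"][140:300,320:480,::-1]
cv2.imwrite("pics/2.png",np.hstack([cv2.resize(a,(400,400),interpolation=2),cv2.resize(b,(400,400),interpolation=2)]))
E
```

```text
t: 1.35
eef_pos: [0.5332, -0.0599, 0.1781]
ee_rot: [-0.138, 0.136, 0.694, -0.693]
force: [0.8, -0.4, -0.8]
opening: 0.0856
t: 1.77
eef_pos: [0.5385, -0.0468, 0.1158]
ee_rot: [-0.139, 0.135, 0.694, -0.693]
force: [0.8, 0.3, -1.0]
opening: 0.0856
1.7667 [ 0.5385 -0.0468  0.1158] shift [-0.0012  0.0628  0.0161] rot [ 0.0404 -0.1262  0.3892] F [ 0.8278  0.2748 -0.9667] op 0.08558846081288841 [-0.151  -0.0552  1.5829  0.0023  1.6203  1.8094]
```

View pics/2.png

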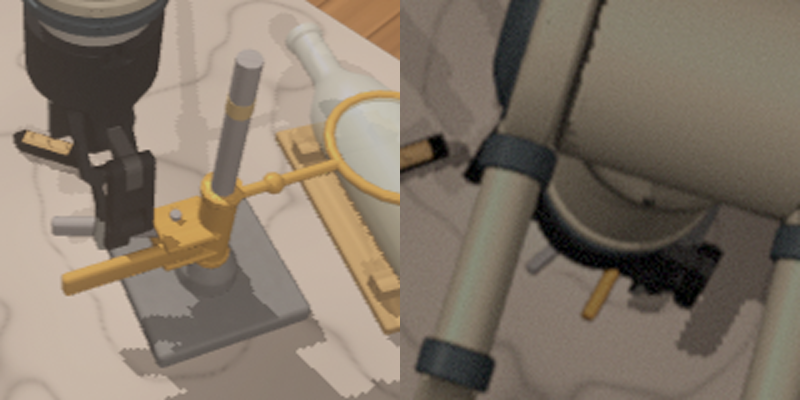

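The right crop is mostly blocked by the arm, with the bar end showing at (600,295). The left shows the fingers above the bar and lever, about 16 mm too far to +y because my last tz was unneeded. I'll correct that, then descend.

```bash
python3 -m pendant '[{"tx":-0.001,"ty":0,"tz":0.008,"ax":0,"ay":0,"az":0.4,"jaw":1},{"tx":-0.001,"ty":0,"tz":0.016,"ax":0,"ay":0,"az":0.4,"jaw":1},{"tx":-0.001,"ty":0,"tz":0.016,"ax":0,"ay":0,"az":0.4,"jaw":1},{"tx":-0.001,"ty":0.005,"tz":0.016,"ax":0,"ay":0,"az":0.4,"jaw":1},{"tx":-0.001,"ty":0.015,"tz":0.016,"ax":0,"ay":0,"az":0.4,"jaw":1}]' 20
python3 rel.py .5331 -.0619 .053
python3 - <<'E'
from h import *
from cell import env
import cv2
o=env.get_obs();d=env.get_image("side")
# where the two pad tips (at present height) and bar/lever would project
W=lambda p:np.array([.6074,-.1047,0])+R.from_euler('z',-.3873).apply(p)
im=d["image"][:,:,::-1].copy()
for p,c in((W([-.085,-.0075,.082]),(0,0,255)),(W([-.085,.0295,.080]),(0,255,0)),(o["eef_pos"],(255,0,0))):
    u=proj("side",p);cv2.circle(im,tuple(np.round(u).astype(int)),1,c,-1)
cv2.imwrite("pics/3.png",cv2.resize(im[190:340,310:460],(600,600),interpolation=2))
E
```

```text
t: 2.28
eef_pos: [0.5337, -0.0626, 0.1022]
ee_rot: [-0.136, 0.138, 0.694, -0.693]
force: [0.2, 0.5, 0.8]
opening: 0.0854
2.2833 [ 0.5337 -0.0626  0.1022] shift [ 0.001   0.0492 -0.0004] rot [ 0.0772 -0.2037 -0.1407] F [0.2127 0.4594 0.8418] op 0.08536206271637657 [-0.1806 -0.0668  1.6183  0.0008  1.5874  1.781 ]
```

View pics/3.png

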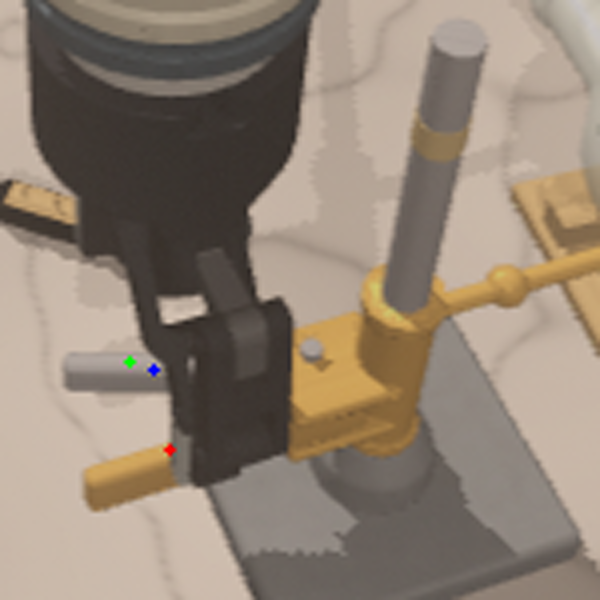

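The near finger's tip is centred near (238,475). I'll check that exactly against the TCP model before descending.

Run:
```python
from h import *
from cell import env
o=env.get_obs();M=rot(o["ee_rot"]).as_matrix();e=o["eef_pos"]
f=lambda p:(proj("side",p)-[310,190])*4
for x in(-.011,.011):
  for z in(.043,.057):
    for y in (0,-.013): print(x,y,z,f(e+M@[x,y,z]))
W=lambda p:np.array([.6074,-.1047,0])+R.from_euler('z',-.3873).apply(p)
print("bar end top",f(W([-.115,-.012,.082])),f(W([-.115,-.003,.082])),"post top",f(W([0,0,.245])),"tape",f(W([0,0,.1937])),"rim",f(W([0,0,.122])),"lever end",f(W(np.array([-.026,.01,.08])+R.from_euler('z',-.3376).apply([-.086,0,0]))))
```

```text
-0.011 0 0.043 [224.5198 474.7469]
-0.011 -0.013 0.043 [226.8596 453.5426]
-0.011 0 0.057 [240.9057 512.3256]
-0.011 -0.013 0.057 [243.5618 491.4082]
0.011 0 0.043 [159.9409 494.0361]
0.011 -0.013 0.043 [161.2138 472.9892]
0.011 0 0.057 [175.3988 532.2259]
0.011 -0.013 0.057 [176.957  511.4812]
bar end top [ 85.534  483.2736] [ 76.8546 460.3535] post top [458.2971  35.3168] tape [433.0244 152.7603] rim [403.0118 292.2302] lever end [ 60.4732 357.4375]
```

The finger body looks offset up to about 10 mm toward the post, or is just wider than the pad. That doesn't matter along the bar, and there is about 20 mm of jaw clearance on each side. I'll descend gently and watch the force.

```bash
python3 -m pendant '[{"tx":0.001,"ty":0.01,"tz":0,"ax":0,"ay":0,"az":0,"jaw":1},{"tx":0.001,"ty":0.02,"tz":0,"ax":0,"ay":0,"az":0,"jaw":1},{"tx":0.001,"ty":0.03,"tz":0,"ax":0,"ay":0,"az":0,"jaw":1},{"tx":0.001,"ty":0.04,"tz":0,"ax":0,"ay":0,"az":0,"jaw":1},{"tx":0.001,"ty":0.049,"tz":0,"ax":0,"ay":0,"az":0,"jaw":0.7}]' 20
python3 rel.py .5331 -.0619 .053
python3 - <<'E'
from h import *
from cell import env
import cv2
o=env.get_obs();d=env.get_image("side");M=rot(o["ee_rot"]).as_matrix();e=o["eef_pos"];print(e,o["opening"])
im=cv2.resize(d["image"][190:340,310:460,::-1],(600,600),interpolation=2)
h=o["opening"]/2
for x in(-.011,.011):
  for z in(-h,h):
    for y in(0,-.025):
      u=(proj("side",e+M@[x,y,z])-[310,190])*4;cv2.circle(im,tuple(np.round(u).astype(int)),3,(0,0,255) if z>0 else (0,255,0),-1)
cv2.imwrite("pics/4.png",im)
E
```

```text
t: 2.75
eef_pos: [0.5308, -0.0615, 0.0476]
ee_rot: [-0.139, 0.136, 0.694, -0.693]
force: [-0.6, 0.1, -0.4]
opening: 0.0755
2.75 [ 0.5308 -0.0615  0.0476] shift [-0.0023 -0.0054 -0.0005] rot [-0.0019 -0.1714  0.2299] F [-0.5971  0.0769 -0.3844] op 0.0754819358786716 [-0.1796 -0.0388  1.6895  0.0008  1.4948  1.7814]
[ 0.5308 -0.0615  0.0476] 0.0754819358786716
```

View pics/4.png

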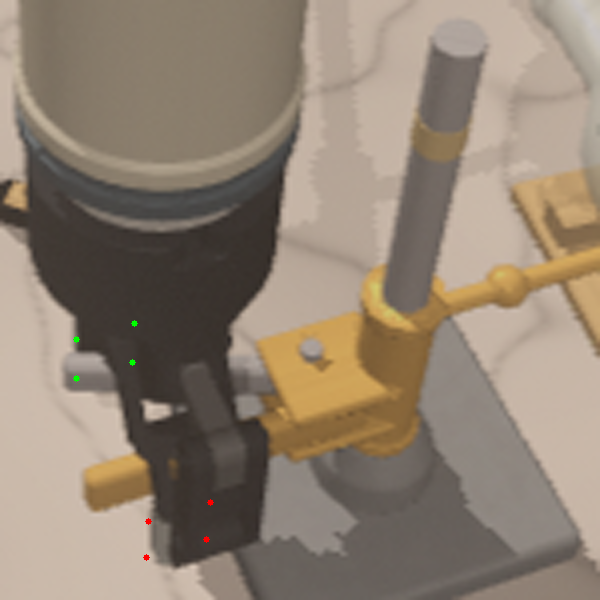

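The pad's inner corner agrees with the model to about 2 mm (observed (152,553), predicted (147,557)). The fingers straddle the bar and lever. I'll raise 4 mm and close to just above the expected contact width.

```bash
python3 -m pendant '[{"tx":0,"ty":-0.004,"tz":0,"ax":0,"ay":0,"az":0,"jaw":0.4},{"tx":-0.002,"ty":-0.004,"tz":0,"ax":0,"ay":0,"az":0,"jaw":0.3},{"tx":-0.002,"ty":-0.004,"tz":0,"ax":0,"ay":0,"az":0,"jaw":0.25},{"tx":-0.002,"ty":-0.004,"tz":0,"ax":0,"ay":0,"az":0,"jaw":0.25},{"tx":-0.002,"ty":-0.004,"tz":0,"ax":0,"ay":0,"az":0,"jaw":0.25}]' 20
python3 rel.py .5331 -.0619 .053
python3 -m pendant '[{"tx":0,"ty":0,"tz":0,"ax":0,"ay":0,"az":0,"jaw":0.2},{"tx":0,"ty":0,"tz":0,"ax":0,"ay":0,"az":0,"jaw":0.2},{"tx":0,"ty":0,"tz":0,"ax":0,"ay":0,"az":0,"jaw":0.17},{"tx":0,"ty":0,"tz":0,"ax":0,"ay":0,"az":0,"jaw":0.17},{"tx":0,"ty":0,"tz":0,"ax":0,"ay":0,"az":0,"jaw":0.17}]' 20
python3 rel.py .5331 -.0619 .053
```

```text
t: 3.22
eef_pos: [0.5324, -0.0595, 0.0502]
ee_rot: [-0.139, 0.134, 0.696, -0.692]
force: [2.2, 9.6, -1.4]
opening: 0.0532
3.2167 [ 0.5324 -0.0595  0.0502] shift [-0.0015 -0.0028  0.0019] rot [ 0.2458 -0.0875  0.4002] F [ 2.1575  9.5622 -1.3791] op 0.05321727198122694 [-0.1785 -0.035   1.6811  0.0057  1.5014  1.7807]
t: 3.63
eef_pos: [0.5327, -0.0587, 0.0509]
ee_rot: [-0.138, 0.134, 0.696, -0.691]
force: [0.0, 6.2, 0.9]
opening: 0.0502
3.6333 [ 0.5327 -0.0587  0.0509] shift [-0.0015 -0.0022  0.0028] rot [ 0.338  -0.0492  0.3896] F [0.0034 6.1978 0.8621] op 0.05021964115892324 [-0.1779 -0.0355  1.6804  0.0072  1.502   1.7806]
```

The bar-side finger touched first, with a +y force. I'll shift 2 mm to +y (tz −) while closing a little more.

```bash
python3 -m pendant '[{"tx":0,"ty":0,"tz":-0.002,"ax":0,"ay":0,"az":0,"jaw":0.17},{"tx":0,"ty":0,"tz":-0.002,"ax":0,"ay":0,"az":0,"jaw":0.14},{"tx":0,"ty":0,"tz":-0.002,"ax":0,"ay":0,"az":0,"jaw":0.12},{"tx":0,"ty":0,"tz":-0.002,"ax":0,"ay":0,"az":0,"jaw":0.12},{"tx":0,"ty":0,"tz":-0.002,"ax":0,"ay":0,"az":0,"jaw":0.12}]' 20
python3 rel.py .5331 -.0619 .053
```

```text
t: 4.05
eef_pos: [0.5324, -0.0595, 0.0511]
ee_rot: [-0.139, 0.134, 0.694, -0.693]
force: [-5.1, -7.1, 2.0]
opening: 0.0483
4.05 [ 0.5324 -0.0595  0.0511] shift [-0.0015 -0.0019  0.0019] rot [ 0.0358 -0.1284  0.425 ] F [-5.0962 -7.0795  1.971 ] op 0.04830788987808904 [-0.1762 -0.0345  1.679   0.0022  1.5042  1.784 ]
```

```bash
python3 -m pendant '[{"tx":0,"ty":0,"tz":0,"ax":0,"ay":0,"az":0,"jaw":0.1},{"tx":0,"ty":0,"tz":0,"ax":0,"ay":0,"az":0,"jaw":0.08},{"tx":0,"ty":0,"tz":0,"ax":0,"ay":0,"az":0,"jaw":0.06},{"tx":0,"ty":0,"tz":0,"ax":0,"ay":0,"az":0,"jaw":0.06},{"tx":0,"ty":0,"tz":0,"ax":0,"ay":0,"az":0,"jaw":0.06}]' 20
python3 rel.py .5331 -.0619 .053
```

```text
t: 4.47
eef_pos: [0.5319, -0.0609, 0.0515]
ee_rot: [0.14, -0.134, -0.693, 0.694]
force: [-4.4, -4.7, 2.1]
opening: 0.0454
4.4667 [ 0.5319 -0.0609  0.0515] shift [-0.0015 -0.0016  0.0005] rot [-0.1243 -0.1677  0.4328] F [-4.3859 -4.6777  2.07  ] op 0.04536473263558011 [-0.1771 -0.0348  1.6787 -0.0005  1.5055  1.7839]
```

```bash
python3 -m pendant '[{"tx":0,"ty":0,"tz":0.0005,"ax":0,"ay":0,"az":0,"jaw":0.05},{"tx":0,"ty":0,"tz":0.0005,"ax":0,"ay":0,"az":0,"jaw":0.04},{"tx":0,"ty":-0.001,"tz":0.0005,"ax":0,"ay":0,"az":0,"jaw":0.04},{"tx":0,"ty":-0.0025,"tz":0.0005,"ax":0,"ay":0,"az":0,"jaw":0.04},{"tx":0,"ty":-0.004,"tz":0.0005,"ax":0,"ay":0,"az":0,"jaw":0.04}]' 20
python3 rel.py .5331 -.0619 .053
```

```text
t: 4.88
eef_pos: [0.5316, -0.0613, 0.0549]
ee_rot: [0.14, -0.134, -0.693, 0.694]
force: [0.5, -0.9, -4.7]
opening: 0.0446
4.8833 [ 0.5316 -0.0613  0.0549] shift [-0.0016  0.0019 -0.    ] rot [-0.1348 -0.1577  0.4599] F [ 0.5243 -0.8815 -4.7373] op 0.04464732500973883 [-0.178  -0.0372  1.6748 -0.0006  1.5123  1.7829]
```

It is carrying about 5 N and the sides are balanced. I'll lift gently, then check.

```bash
python3 -m pendant '[{"tx":0,"ty":-0.003,"tz":0,"ax":0,"ay":0,"az":0,"jaw":0.03},{"tx":0,"ty":-0.007,"tz":0,"ax":0,"ay":0,"az":0,"jaw":0.03},{"tx":0,"ty":-0.012,"tz":0,"ax":0,"ay":0,"az":0,"jaw":0.03},{"tx":0,"ty":-0.016,"tz":0,"ax":0,"ay":0,"az":0,"jaw":0.03},{"tx":0,"ty":-0.019,"tz":0,"ax":0,"ay":0,"az":0,"jaw":0.03}]' 20
python3 rel.py .5331 -.0619 .053
python3 -m pendant '[{"tx":0,"ty":-0.003,"tz":0,"ax":0,"ay":0,"az":0,"jaw":0.03},{"tx":0,"ty":-0.008,"tz":0,"ax":0,"ay":0,"az":0,"jaw":0.03},{"tx":0,"ty":-0.013,"tz":0,"ax":0,"ay":0,"az":0,"jaw":0.03},{"tx":0,"ty":-0.018,"tz":0,"ax":0,"ay":0,"az":0,"jaw":0.03},{"tx":0,"ty":-0.02,"tz":0,"ax":0,"ay":0,"az":0,"jaw":0.03}]' 20
python3 rel.py .5331 -.0619 .053
python3 - <<'E'
from cell import env
import cv2
im=env.get_image("side")["image"][190:340,310:460,::-1]
cv2.imwrite("pics/5.png",cv2.resize(im,(600,600),interpolation=2))
E
```

```text
t: 5.3
eef_pos: [0.5316, -0.0615, 0.0746]
ee_rot: [0.14, -0.134, -0.693, 0.694]
force: [-0.2, -2.7, -5.4]
opening: 0.0442
5.3 [ 0.5316 -0.0615  0.0746] shift [-0.0017  0.0215 -0.0003] rot [-0.1619 -0.1715  0.476 ] F [-0.1591 -2.7418 -5.4474] op 0.044189865773768496 [-0.1781 -0.0489  1.6506 -0.001   1.5486  1.783 ]
t: 5.72
eef_pos: [0.5316, -0.0615, 0.0955]
ee_rot: [0.14, -0.134, -0.693, 0.694]
force: [-3.5, -1.5, -4.5]
opening: 0.0444
5.7167 [ 0.5316 -0.0615  0.0955] shift [-0.0019  0.0425 -0.0003] rot [-0.1691 -0.1713  0.4873] F [-3.4736 -1.4694 -4.5383] op 0.044365982368579145 [-0.1781 -0.0592  1.6229 -0.0011  1.5868  1.783 ]
```

View pics/5.png

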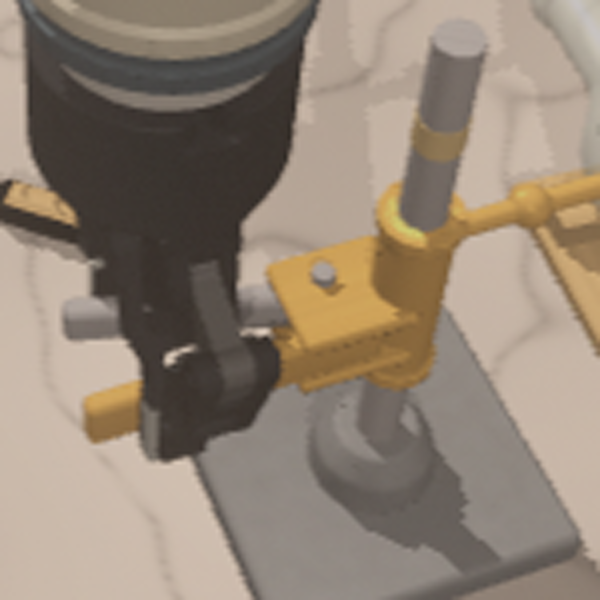

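The carriage rises with the fingers: the pin moved from (311,349) to (323,271), with the rim at about (422,215) and the tape's lower edge at about (439,154). The lever is still open. I'll raise 20 mm more and then zoom in.

```bash
python3 -m pendant '[{"tx":0,"ty":-0.003,"tz":0,"ax":0,"ay":0,"az":0,"jaw":0.03},{"tx":0,"ty":-0.008,"tz":0,"ax":0,"ay":0,"az":0,"jaw":0.03},{"tx":0,"ty":-0.013,"tz":0,"ax":0,"ay":0,"az":0,"jaw":0.03},{"tx":0,"ty":-0.018,"tz":0,"ax":0,"ay":0,"az":0,"jaw":0.03},{"tx":0,"ty":-0.02,"tz":0,"ax":0,"ay":0,"az":0,"jaw":0.03}]' 20
python3 rel.py .5331 -.0619 .053
python3 - <<'E'
from cell import env
from h import *
import cv2
x0,y0=380,180
im=np.mean([env.get_image("side")["image"] for _ in range(4)],0)[y0:y0+75,x0:x0+75,::-1].astype(np.uint8)
cv2.imwrite("pics/6.png",cv2.resize(im,(600,600),interpolation=2))
f=lambda r,t,z:(proj("side",np.array([.6074+r*np.cos(t),-.1047+r*np.sin(t),z]))-[x0,y0]+.5)*8-.5
t=np.linspace(0,6.283,361)
o=env.get_obs();print(o["eef_pos"])
for n,r,z in(("tape lo",.008,.1937),("tape hi",.008,.2057),("rim in .187",.008,.187),("rim out .187",.0145,.187),("posttop",.008,.245)):
    p=np.array([f(r,a,z) for a in t]);print(n,"L",p[p[:,0].argmin()],"R",p[p[:,0].argmax()],"bottom",p[p[:,1].argmax()],"top",p[p[:,1].argmin()])
E
```

```text
t: 6.18
eef_pos: [0.5316, -0.0615, 0.1166]
ee_rot: [0.14, -0.134, -0.693, 0.694]
force: [-2.5, -1.4, -4.2]
opening: 0.044
6.1833 [ 0.5316 -0.0615  0.1166] shift [-0.0021  0.0636 -0.0004] rot [-0.1743 -0.1743  0.4911] F [-2.4625 -1.4222 -4.2079] op 0.04401258603022257 [-0.178  -0.0675  1.5933 -0.0012  1.6249  1.7831]
[ 0.5316 -0.0615  0.1157]
tape lo L [255.9281 384.0132] R [363.3438 394.7539] bottom [316.5684 430.1548] top [302.6647 348.7108]
tape hi L [266.2267 332.0087] R [375.4347 342.7521] bottom [327.9915 378.2889] top [313.6304 296.5839]
rim in .187 L [250.3205 412.3293] R [356.7609 423.0662] bottom [310.3505 458.387 ] top [296.6928 377.0995]
rim out .187 L [207.2633 409.5441] R [400.2059 427.7367] bottom [316.0564 492.3589] top [291.2961 344.9914]
posttop L [302.4395 149.1466] R [417.9614 160.5689] bottom [368.1929 195.756 ] top [352.1643 113.4062]
```

View pics/6.png

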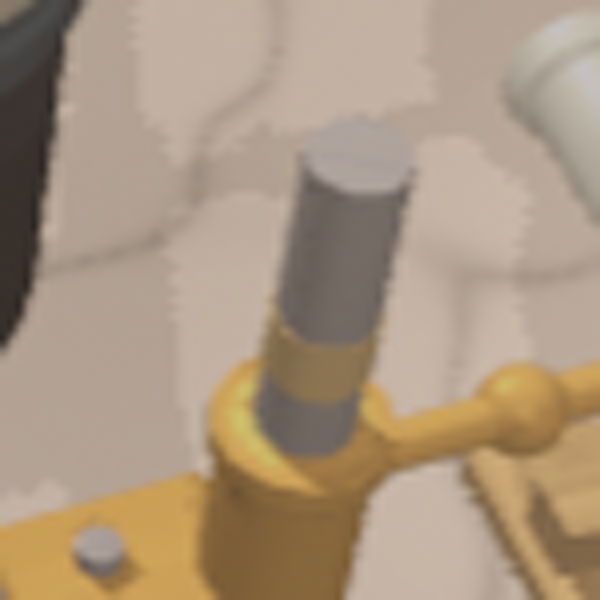

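The tape is clearly higher above the rim than I estimated from silhouette ends. The near edge of the tape's lower line is at about (312,405), and the post enters the rim at about (307,455). I'll measure along the post's near-side line with a profile.

```bash
cat > prof.py <<'E'
from cell import env
from h import *
import cv2
ims=[env.get_image("side") for _ in range(6)]
im=np.mean([d["image"] for d in ims],0).astype(np.float32)
P=np.array([.6074,-.1047]);c=ims[0]["xyz"][:2]-P;c/=np.linalg.norm(c)
zs=np.arange(.170,.252,.001)
for off in(-.003,.0,.003):
    n=np.array([-c[1],c[0]]);r=.0072
    p=np.array([[*(P+c*r+n*off),z] for z in zs]);u=proj("side",p).astype(np.float32)
    v=cv2.remap(im,u[:,0][None],u[:,1][None],cv2.INTER_LINEAR)[0]
    print(off," ".join(f"{z*1e3:.0f}:{a:.0f}" for z,a in zip(zs,v[:,0]-v[:,2])))
print(env.get_obs()["eef_pos"],env.get_obs()["opening"],env.get_obs()["t"])
E
python3 prof.py
```

```text
-0.003 170:70 171:70 172:71 173:72 174:74 175:75 176:76 177:85 178:103 179:113 180:114 181:113 182:109 183:105 184:100 185:83 186:56 187:35 188:19 189:16 190:16 191:15 192:15 193:15 194:15 195:15 196:15 197:15 198:17 199:24 200:35 201:47 202:51 203:53 204:53 205:52 206:53 207:53 208:53 209:53 210:53 211:50 212:43 213:29 214:17 215:16 216:16 217:15 218:15 219:15 220:15 221:15 222:15 223:15 224:16 225:16 226:16 227:16 228:16 229:16 230:16 231:15 232:15 233:16 234:15 235:16 236:16 237:16 238:15 239:16 240:16 241:16 242:15 243:15 244:16 245:17 246:18 247:18 248:19 249:18 250:18 251:18
0.0 170:71 171:69 172:69 173:73 174:76 175:76 176:80 177:92 178:104 179:111 180:113 181:109 182:104 183:96 184:81 185:57 186:37 187:22 188:17 189:16 190:16 191:16 192:16 193:16 194:16 195:16 196:16 197:18 198:22 199:32 200:48 201:56 202:56 203:56 204:56 205:56 206:57 207:56 208:56 209:57 210:55 211:51 212:38 213:21 214:17 215:16 216:16 217:16 218:16 219:16 220:16 221:16 222:16 223:16 224:16 225:15 226:15 227:16 228:16 229:16 230:16 231:16 232:16 233:16 234:15 235:16 236:16 237:16 238:16 239:16 240:16 241:16 242:16 243:16 244:17 245:18 246:18 247:18 248:19 249:19 250:19 251:19
0.003 170:74 171:75 172:76 173:78 174:78 175:79 176:81 177:88 178:103 179:110 180:103 181:96 182:92 183:90 184:89 185:76 186:50 187:32 188:21 189:17 190:16 191:16 192:16 193:16 194:16 195:16 196:16 197:16 198:18 199:29 200:40 201:51 202:56 203:57 204:57 205:57 206:57 207:57 208:57 209:57 210:57 211:53 212:43 213:32 214:19 215:17 216:16 217:16 218:16 219:16 220:16 221:16 222:17 223:17 224:17 225:16 226:16 227:17 228:17 229:16 230:16 231:16 232:16 233:16 234:16 235:17 236:16 237:16 238:16 239:16 240:16 241:17 242:17 243:16 244:16 245:17 246:18 247:18 248:19 249:18 250:18 251:18
[ 0.5316 -0.0615  0.1154] 0.04435161886613109 6.6833
```

The tape's lower edge is at z≈200.0 mm. The rim is at ≈185.7 mm from the image and 185.9 mm from the lift. I'll raise 14 mm more.

```bash
python3 -m pendant '[{"tx":0,"ty":-0.003,"tz":0,"ax":0,"ay":0,"az":0,"jaw":0.03},{"tx":0,"ty":-0.007,"tz":0,"ax":0,"ay":0,"az":0,"jaw":0.03},{"tx":0,"ty":-0.011,"tz":0,"ax":0,"ay":0,"az":0,"jaw":0.03},{"tx":0,"ty":-0.014,"tz":0,"ax":0,"ay":0,"az":0,"jaw":0.03},{"tx":0,"ty":-0.014,"tz":0,"ax":0,"ay":0,"az":0,"jaw":0.03}]' 20
python3 prof.py | sed 's/ 21[5-9].*25.:[0-9]*//'; python3 rel.py .5316 -.0615 .1295
```

```text
t: 7.1
eef_pos: [0.5316, -0.0615, 0.1305]
ee_rot: [0.14, -0.134, -0.693, 0.694]
force: [-5.2, -1.7, -3.9]
opening: 0.0444
-0.003 170:70 171:70 172:70 173:70 174:69 175:69 176:70 177:70 178:69 179:69 180:69 181:69 182:69 183:69 184:69 185:69 186:68 187:69 188:71 189:73 190:74 191:79 192:86 193:101 194:113 195:114 196:113 197:111 198:107 199:99 200:84 201:65 202:57 203:53 204:53 205:53 206:53 207:53 208:53 209:53 210:53 211:50 212:42 213:29 214:17
0.0 170:73 171:73 172:73 173:73 174:73 175:72 176:72 177:72 178:72 179:72 180:72 181:73 182:73 183:72 184:72 185:72 186:73 187:73 188:75 189:76 190:76 191:76 192:91 193:108 194:112 195:114 196:110 197:103 198:93 199:81 200:65 201:58 202:57 203:57 204:57 205:57 206:57 207:57 208:56 209:56 210:55 211:51 212:38 213:21 214:17
0.003 170:74 171:74 172:74 173:74 174:74 175:75 176:74 177:74 178:74 179:74 180:74 181:74 182:74 183:74 184:74 185:73 186:72 187:73 188:77 189:78 190:78 191:82 192:89 193:101 194:114 195:104 196:94 197:91 198:87 199:81 200:73 201:63 202:58 203:58 204:57 205:57 206:57 207:57 208:57 209:57 210:57 211:53 212:43 213:32 214:19
[ 0.5316 -0.0615  0.13  ] 0.0443933587630515 7.4
7.4 [ 0.5316 -0.0615  0.13  ] shift [-0.      0.0005 -0.    ] rot [-0.1817 -0.173   0.5122] F [-5.3028 -1.3455 -2.9793] op 0.0443933587630515 [-0.178  -0.0713  1.5732 -0.0012  1.6492  1.783 ]
```

The rim is now at 200.2 mm against tape at 200.0 mm, held open for over 0.3 s. Now I squeeze, shifting the tool toward the bar so the bar-side finger stays in place.

```bash
python3 -m pendant '[{"tx":0,"ty":-0.0003,"tz":0.0005,"ax":0,"ay":0,"az":0,"jaw":0.0},{"tx":0,"ty":-0.0003,"tz":0.0015,"ax":0,"ay":0,"az":0,"jaw":-0.05},{"tx":0,"ty":-0.0003,"tz":0.0026,"ax":0,"ay":0,"az":0,"jaw":-0.1},{"tx":0,"ty":-0.0003,"tz":0.0037,"ax":0,"ay":0,"az":0,"jaw":-0.14},{"tx":0,"ty":-0.0003,"tz":0.0042,"ax":0,"ay":0,"az":0,"jaw":-0.14}]' 60
python3 rel.py .5316 -.0615 .13
```

```text
t: 7.82
eef_pos: [0.5302, -0.0649, 0.1308]
ee_rot: [0.14, -0.134, -0.694, 0.694]
force: [-3.4, 3.1, -2.8]
opening: 0.0368
7.8167 [ 0.5302 -0.0649  0.1308] shift [-0.      0.0007 -0.0037] rot [-0.0986 -0.1591  0.4939] F [-3.4442  3.0648 -2.8328] op 0.036832470537855905 [-0.1855 -0.0749  1.5752  0.0001  1.6501  1.7754]
```

```bash
python3 -m pendant '[{"tx":0,"ty":0.0003,"tz":0.001,"ax":0,"ay":0,"az":0,"jaw":-0.2},{"tx":0,"ty":0.0003,"tz":0.0022,"ax":0,"ay":0,"az":0,"jaw":-0.26},{"tx":0,"ty":0.0003,"tz":0.0034,"ax":0,"ay":0,"az":0,"jaw":-0.32},{"tx":0,"ty":0.0003,"tz":0.0045,"ax":0,"ay":0,"az":0,"jaw":-0.38},{"tx":0,"ty":0.0003,"tz":0.005,"ax":0,"ay":0,"az":0,"jaw":-0.42}]' 80
python3 rel.py .5316 -.0615 .13
python3 -m pendant '[{"tx":0,"ty":0.0003,"tz":0.0003,"ax":0,"ay":0,"az":0,"jaw":-0.45},{"tx":0,"ty":0.0003,"tz":0.0003,"ax":0,"ay":0,"az":0,"jaw":-0.5},{"tx":0,"ty":0.0003,"tz":0.0003,"ax":0,"ay":0,"az":0,"jaw":-0.5},{"tx":0,"ty":0.0003,"tz":0.0003,"ax":0,"ay":0,"az":0,"jaw":-0.5},{"tx":0,"ty":0.0003,"tz":0.0003,"ax":0,"ay":0,"az":0,"jaw":-0.5}]' 80
python3 rel.py .5316 -.0615 .13
```

```text
t: 8.23
eef_pos: [0.5281, -0.0701, 0.1306]
ee_rot: [0.14, -0.134, -0.693, 0.694]
force: [-4.8, -1.7, -3.6]
opening: 0.0255
8.2333 [ 0.5281 -0.0701  0.1306] shift [-0.      0.0006 -0.0093] rot [-0.1547 -0.1415  0.4956] F [-4.8392 -1.6952 -3.6338] op 0.025497800373279048 [-0.1952 -0.0786  1.579  -0.001   1.6502  1.7653]
t: 8.65
eef_pos: [0.5276, -0.0709, 0.1303]
ee_rot: [0.14, -0.133, -0.693, 0.695]
force: [-5.2, -4.4, -2.9]
opening: 0.023
8.65 [ 0.5276 -0.0709  0.1303] shift [-0.0001  0.0003 -0.0102] rot [-0.2376 -0.0882  0.5037] F [-5.2361 -4.4097 -2.8606] op 0.022952677345750242 [-0.196  -0.0788  1.5797 -0.0024  1.6502  1.7634]
```

The opening of 23.0 mm is below the expected 26.5 mm, so I'll check in the image that the lever is parallel.

```bash
python3 prof.py | sed 's/ 21[5-9].*25.:[0-9]*//;s/170.*188:/188:/'
python3 - <<'E'
from cell import env
import cv2,numpy as np
a=env.get_image("side")["image"][200:300,320:420,::-1];b=env.get_image("top")["image"][170:270,360:460,::-1]
cv2.imwrite("pics/7.png",np.hstack([cv2.resize(np.ascontiguousarray(x),(400,400),interpolation=2) for x in(a,b)]))
E
```

```text
-0.003 188:76 189:82 190:90 191:103 192:114 193:113 194:112 195:109 196:105 197:95 198:77 199:51 200:44 201:49 202:52 203:53 204:53 205:53 206:53 207:53 208:53 209:54 210:54 211:50 212:43 213:29 214:17
0.0 188:77 189:78 190:93 191:110 192:114 193:115 194:107 195:99 196:94 197:81 198:56 199:44 200:52 201:56 202:57 203:57 204:57 205:57 206:57 207:57 208:57 209:57 210:55 211:51 212:38 213:21 214:17
0.003 188:79 189:84 190:92 191:100 192:106 193:100 194:92 195:90 196:90 197:87 198:79 199:56 200:44 201:53 202:57 203:58 204:58 205:57 206:58 207:58 208:57 209:57 210:58 211:54 212:44 213:32 214:18
[ 0.5277 -0.0709  0.1303] 0.02260316700354354 8.95
```

View pics/7.png

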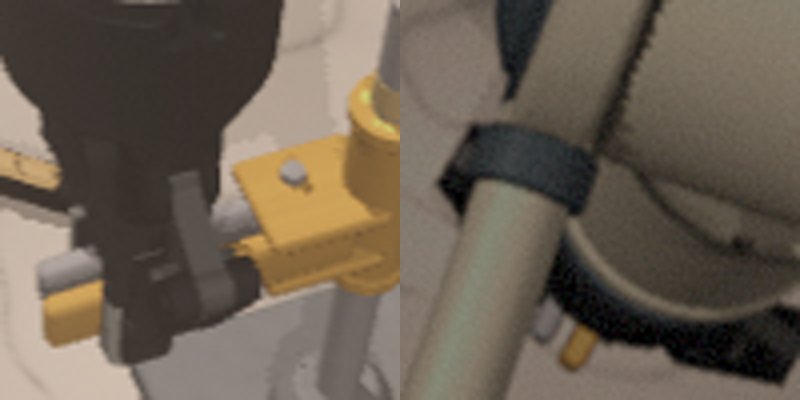

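The lever looks about parallel. In the left crop the lever end is at about (38,275) and the bar end at (45,320). In the right crop the lever end is at (545,335) and the bar end at (575,365). I'll compare these with the model for several angles.

```bash
python3 - <<'E'
from h import *
W=lambda p:np.array([.6074,-.1047,0])+R.from_euler('z',-.3873).apply(p)
h=.072+.0765
s=lambda p:(proj("side",W(p))-[320,200])*4
t=lambda p:(proj("top",W(p))-[360,170])*4+[400,0]
B=np.array([-.115,-.0075,h+.010])
print("bar end top",s(B),t(B))
for l in(-.08,-.04,0,.04,.08):
    L=np.array([-.026,.01,h+.008])+R.from_euler('z',-l).apply([-.086,0,0]);print(l,s(L),t(L),"diff",s(L)-s(B),t(L)-t(B))
E
python3 - <<'E'
import cv2
im=cv2.imread("pics/7.png");a=im[220:370,10:160];b=im[280:380,510:610]
import numpy as np
cv2.imwrite("pics/8.png",np.hstack([cv2.resize(a,(400,400),interpolation=2),cv2.resize(b,(400,400),interpolation=2)]))
E
```

```text
bar end top [ 40.2084 300.7521] [570.3696 362.8258]
-0.08 [ 39.295  273.9053] [548.0573 340.4324] diff [ -0.9134 -26.8469] [-22.3124 -22.3934]
-0.04 [ 35.0878 265.2822] [539.4395 335.9975] diff [ -5.1206 -35.4699] [-30.9301 -26.8283]
0 [ 31.3324 256.5969] [531.0044 331.2338] diff [ -8.876  -44.1553] [-39.3653 -31.592 ]
0.04 [ 28.0296 247.8651] [522.7659 326.15  ] diff [-12.1788 -52.887 ] [-47.6037 -36.6758]
0.08 [ 25.1798 239.1027] [514.7381 320.7554] diff [-15.0286 -61.6495] [-55.6316 -42.0704]
```

View pics/8.png

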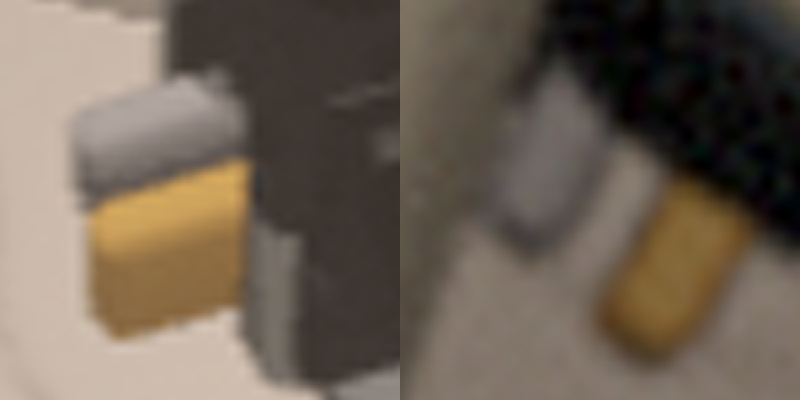

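The images suggest the lever is over-closed by about 0.03 to 0.05 rad, and the opening agrees. It's probably pressed into its stop by the 80 N grip, so I'll ease the force to 30 N.

```bash
python3 -m pendant '[{"tx":0,"ty":0,"tz":0,"ax":0,"ay":0,"az":0,"jaw":-0.46},{"tx":0,"ty":0,"tz":0,"ax":0,"ay":0,"az":0,"jaw":-0.46},{"tx":0,"ty":0,"tz":0,"ax":0,"ay":0,"az":0,"jaw":-0.46},{"tx":0,"ty":0,"tz":0,"ax":0,"ay":0,"az":0,"jaw":-0.46},{"tx":0,"ty":0,"tz":0,"ax":0,"ay":0,"az":0,"jaw":-0.46}]' 30
python3 rel.py .5316 -.0615 .13
```

```text
t: 9.47
eef_pos: [0.5276, -0.0709, 0.1303]
ee_rot: [0.14, -0.133, -0.693, 0.695]
force: [-4.0, -2.2, -4.0]
opening: 0.0234
9.4667 [ 0.5276 -0.0709  0.1303] shift [-0.0001  0.0002 -0.0102] rot [-0.242  -0.0751  0.5064] F [-4.0078 -2.1667 -3.9726] op 0.02337948118480191 [-0.196  -0.0788  1.5797 -0.0025  1.6501  1.7633]
```

Fz still shows load. I'll measure the lever angle properly, with profiles of the averaged top image across bar and lever near their free ends.

```bash
cat > ang.py <<'E'
from cell import env
from h import *
import cv2
im=np.mean([env.get_image("top")["image"] for _ in range(8)],0).astype(np.float32)
h=.072+.0765+.009
for x in(-.107,-.109,-.111):
    ys=np.arange(-.02,.031,.001)
    p=np.array([[.6074,-.1047,0]+R.from_euler('z',-.3873).apply([x,y,h]) for y in ys]);u=proj("top",p).astype(np.float32)
    v=cv2.remap(im,u[:,0][None],u[:,1][None],cv2.INTER_LINEAR)[0]
    print(x," ".join(f"{y*1e3:.0f}:{a[0]-a[2]:.0f}/{a.mean():.0f}" for y,a in zip(ys,v)))
cv2.imwrite("pics/9.png",cv2.resize(im[235:275,480-100-0:480-40][:, :,::-1],(0,0),fx=12,fy=12,interpolation=2).astype(np.uint8))
print(env.get_obs()["opening"],env.get_obs()["force"])
E
python3 ang.py
```

```text
-0.107 -20:24/116 -19:24/118 -18:24/118 -17:24/118 -16:24/118 -15:24/120 -14:23/120 -13:24/114 -12:27/103 -11:45/88 -10:62/82 -9:74/88 -8:75/93 -7:75/96 -6:75/96 -5:75/94 -4:73/88 -3:54/81 -2:33/84 -1:23/106 0:22/117 1:22/120 2:20/108 3:16/92 4:11/84 5:11/88 6:11/97 7:12/102 8:12/103 9:12/102 10:12/97 11:12/90 12:14/84 13:17/81 14:18/78 15:20/77 16:21/77 17:20/80 18:20/83 19:22/88 20:23/92 21:24/97 22:25/102 23:26/106 24:27/110 25:27/113 26:28/115 27:28/117 28:27/119 29:26/121 30:24/121
-0.109 -20:24/112 -19:24/113 -18:24/114 -17:24/115 -16:24/115 -15:23/117 -14:23/117 -13:23/114 -12:30/100 -11:45/88 -10:66/81 -9:73/88 -8:75/94 -7:75/96 -6:75/96 -5:76/94 -4:71/88 -3:56/83 -2:34/89 -1:23/105 0:22/119 1:23/118 2:21/108 3:16/91 4:12/83 5:11/87 6:12/95 7:12/102 8:12/102 9:12/99 10:12/95 11:12/85 12:14/79 13:17/75 14:19/75 15:21/75 16:21/78 17:21/81 18:21/85 19:23/89 20:25/94 21:25/99 22:26/104 23:26/108 24:27/111 25:28/114 26:28/117 27:27/118 28:26/119 29:24/121 30:23/122
-0.111 -20:23/111 -19:23/111 -18:23/111 -17:23/112 -16:23/113 -15:23/113 -14:23/113 -13:24/109 -12:30/97 -11:45/83 -10:62/84 -9:74/88 -8:76/93 -7:76/95 -6:76/95 -5:76/93 -4:72/87 -3:59/80 -2:40/88 -1:26/103 0:23/114 1:23/116 2:23/108 3:18/93 4:14/80 5:11/77 6:10/81 7:10/89 8:10/88 9:10/87 10:10/83 11:11/78 12:14/74 13:18/73 14:20/74 15:21/77 16:21/79 17:21/82 18:22/86 19:23/91 20:24/97 21:25/101 22:26/105 23:27/108 24:27/111 25:28/115 26:27/117 27:26/118 28:25/120 29:24/122 30:23/123
0.02325120439482241 [-3.8924 -2.1705 -4.2493]
```

The lever is about 0.034 rad past parallel (offset 14.7 mm instead of 17.5 mm at 83 mm). That is inside 0.06, but I want more margin, so I'll ease the jaw slightly and see whether the lever follows.

```bash
python3 -m pendant '[{"tx":0,"ty":0,"tz":0,"ax":0,"ay":0,"az":0,"jaw":-0.44},{"tx":0,"ty":0,"tz":-0.0003,"ax":0,"ay":0,"az":0,"jaw":-0.43},{"tx":0,"ty":0,"tz":-0.0003,"ax":0,"ay":0,"az":0,"jaw":-0.43},{"tx":0,"ty":0,"tz":-0.0003,"ax":0,"ay":0,"az":0,"jaw":-0.43},{"tx":0,"ty":0,"tz":-0.0003,"ax":0,"ay":0,"az":0,"jaw":-0.43}]' 30
python3 ang.py | grep -v '^-0.11'; python3 rel.py .5316 -.0615 .13
```

```text
t: 10.28
eef_pos: [0.5278, -0.0706, 0.1303]
ee_rot: [0.14, -0.133, -0.693, 0.695]
force: [-4.1, -0.8, -4.4]
opening: 0.0245
-0.107 -20:24/116 -19:24/116 -18:24/117 -17:24/118 -16:24/119 -15:23/120 -14:23/120 -13:24/115 -12:28/103 -11:45/88 -10:62/83 -9:73/90 -8:75/93 -7:75/95 -6:75/96 -5:75/94 -4:73/87 -3:53/84 -2:31/89 -1:22/108 0:21/118 1:22/122 2:22/117 3:20/106 4:15/89 5:12/86 6:11/92 7:11/98 8:12/102 9:12/103 10:12/101 11:11/96 12:12/86 13:15/79 14:18/75 15:20/75 16:21/76 17:21/78 18:21/82 19:22/86 20:23/90 21:25/94 22:25/100 23:26/105 24:27/109 25:27/111 26:28/113 27:28/116 28:27/118 29:25/120 30:24/121
-0.109 -20:24/113 -19:24/113 -18:24/115 -17:24/115 -16:24/116 -15:23/117 -14:23/117 -13:24/112 -12:30/98 -11:45/87 -10:66/83 -9:73/89 -8:75/94 -7:74/96 -6:75/96 -5:75/95 -4:72/88 -3:56/83 -2:34/90 -1:23/105 0:22/118 1:23/120 2:23/117 3:20/105 4:16/91 5:12/84 6:11/91 7:12/98 8:12/101 9:12/102 10:12/101 11:11/94 12:12/86 13:15/77 14:18/75 15:20/75 16:20/77 17:21/80 18:21/82 19:22/87 20:24/92 21:24/96 22:25/101 23:26/105 24:27/109 25:27/112 26:28/115 27:27/118 28:26/119 29:25/121 30:24/122
0.024347433534244067 [-2.7366 -0.1184 -4.3298]
10.6833 [ 0.5278 -0.0706  0.1303] shift [-0.0001  0.0003 -0.0099] rot [-0.2304 -0.087   0.5042] F [-2.7366 -0.1184 -4.3298] op 0.024347433534244067 [-0.1955 -0.0786  1.5795 -0.0023  1.6501  1.764 ]
```

The lever followed elastically to about −0.024 rad, so it is against its stop and still pressed. I'll set a slightly firmer hold, check it, and hand in.

```bash
python3 -m pendant '[{"tx":0,"ty":0,"tz":0,"ax":0,"ay":0,"az":0,"jaw":-0.45},{"tx":0,"ty":0,"tz":0.0002,"ax":0,"ay":0,"az":0,"jaw":-0.45},{"tx":0,"ty":0,"tz":0.0002,"ax":0,"ay":0,"az":0,"jaw":-0.45},{"tx":0,"ty":0,"tz":0.0002,"ax":0,"ay":0,"az":0,"jaw":-0.45},{"tx":0,"ty":0,"tz":0.0002,"ax":0,"ay":0,"az":0,"jaw":-0.45}]' 40
python3 ang.py | grep '^-0.109' | cut -c1-420; python3 prof.py | sed 's/ 21[5-9].*25.:[0-9]*//;s/170.*188:/188:/';python3 rel.py .5316 -.0615 .13
```

```text
t: 11.1
eef_pos: [0.5278, -0.0706, 0.1303]
ee_rot: [0.14, -0.133, -0.693, 0.694]
force: [-3.8, -0.1, -4.8]
opening: 0.024
-0.109 -20:23/113 -19:24/113 -18:24/114 -17:24/115 -16:24/115 -15:24/116 -14:23/117 -13:23/114 -12:30/99 -11:46/87 -10:65/82 -9:73/88 -8:75/93 -7:74/96 -6:75/96 -5:75/94 -4:70/88 -3:56/83 -2:33/90 -1:24/105 0:22/118 1:23/120 2:23/116 3:21/105 4:16/91 5:12/83 6:11/90 7:12/98 8:12/101 9:13/101 10:13/100 11:12/93 12:13/83 13:15/73 14:18/72 15:20/75 16:20/77 17:21/80 18:22/83 19:23/89 20:24/93 21:24/98 22:25/103 23:26/10
-0.003 188:75 189:80 190:87 191:100 192:113 193:109 194:106 195:110 196:112 197:104 198:86 199:57 200:46 201:49 202:52 203:53 204:53 205:52 206:53 207:53 208:53 209:53 210:53 211:50 212:43 213:29 214:17
0.0 188:77 189:77 190:91 191:107 192:112 193:115 194:110 195:104 196:97 197:86 198:59 199:45 200:52 201:56 202:57 203:57 204:57 205:57 206:57 207:57 208:57 209:57 210:55 211:51 212:38 213:21 214:17
0.003 188:79 189:83 190:90 191:99 192:108 193:100 194:90 195:88 196:87 197:89 198:85 199:58 200:44 201:52 202:57 203:58 204:58 205:58 206:58 207:58 208:58 209:58 210:58 211:53 212:43 213:32 214:19
[ 0.5278 -0.0706  0.1304] 0.02411497050476857 11.8
11.8 [ 0.5278 -0.0706  0.1304] shift [-0.0001  0.0003 -0.0099] rot [-0.2125 -0.0776  0.4984] F [-3.2148  1.0338 -3.6576] op 0.02411497050476857 [-0.1957 -0.0787  1.5795 -0.002   1.65    1.7636]
```

```bash
python3 -c "
from cell import env
print(env.job_done()); o=env.get_obs(); print(o['t'],o['eef_pos'],o['opening'],o['force'])"
```

```text
the job is handed in; nothing more can be done
None
the job is handed in; nothing more can be done
```

I handed the job in with the carriage held at the tape and the lever shut; no verdict was reported. I pinched the grip bar and half-open lever together at a 20 N setting and slid the carriage up about 78 mm. I held it at the mark with the lever open for about 0.3 s. Then I squeezed the lever shut at 60–80 N and finished with a 40 N hold.

**Last checks**
- **Sleeve height:** the rim is about 1.5 mm below the tape's lower edge by image (limit 5 mm). It read level before the squeeze and dropped by that much during it. My first estimate of the raise, 72 mm, was about 6 mm short, and I corrected it from a zoomed image on the way up.
- **Lever angle:** the lever is about 0.025 rad past parallel by image (limit 0.06). The finger opening of 24.1 mm, against 26.5 mm at parallel, would suggest somewhat more, so these two disagree. At the 80 N squeeze it was further past parallel, so I eased the grip and it followed back.
- **Grip:** net sideways force on the tool is about 3 N, and the fingers stop 0.7 mm short of the commanded opening, so both look pressed. I could not measure the force on each one directly.
- **Bottle, hull, tweezers and probe:** I sent no move near them, but I made no final position check on them.

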